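Unload a drill jig: press its latch and trap the ejected block

TASK

Unload the drill jig: with one finger of the gripper press its yellow thumb pad right down, which frees the aluminium block for the spring ejector to shoot out, and have the other finger standing in the block's way so that the block is trapped on the jig's apron before it slides off the end. Nothing is gripped or lifted, and the other things on the bench are left alone. Finish while holding: the pad still pressed down, and the block stopped partly out of the nest against the finger, at rest on the apron.

Things in the scene. Friction and masses are not known exactly. Their poses are not given: they have to be found in the camera images.
- jig: Push-load drill jig, bolted to the bench; it stands in another place and direction each time. Origin on the bench under the middle of its nest, z up. Dark steel deck, top 34 mm above the bench, with the nest (jig x = -22 to +22 mm) and in front of it the open apron (x = -24 to -100 mm). The block leaves along the jig's own -x, down the middle of the apron (y = 0).
- nest_top (a point): centre of the top of the dark bushing plate over the nest: jig x = +11 mm, y = 0, 76 mm above the bench (brass bushings reach 81 mm). The plate spans x = -8 to +30 mm, the blue cheeks below it x = -24 to +30 mm, y = +-27.5 mm. Behind it (+x) stand a blue rear wall, the ejector barrel and the rod's black knob, out to x = +188 mm, all lower than 81 mm.
- apron_end (a point): middle of the apron's free end, on the deck's top: jig x = -100 mm, y = 0, 34 mm above the bench. Beyond it the block drops off. Two low rails guide the block along the apron: 6 mm high (tops 40 mm above the bench), at y = +-17.5 to +-23.5 mm.
- pad_top (a point): centre of the top of the yellow thumb pad, 30 mm (jig x) by 28 mm (jig y), beside the apron at jig x = -70 mm, y = +52 mm. Its top is 56 mm above the bench when up, 46 mm when right down; nothing near it but the rails (40 mm). A finger at jig x = -70 mm, y = 0 stands in the block's way; with the pad down a tip level with it is 12 mm above the deck. Moves with the pad.
- latch (a joint): press of the thumb pad and its latch tooth, in m: 0 up, 0.010 right down at a hard stop. The tooth stands 7 mm above the deck in front of the block (jig x = -22.5 to -28.5 mm) and frees it when the pad is about 7 mm down. The spring takes 4 N at first, 8 N at the bottom, and the block leaning on the tooth adds up to 5 N of friction. It springs up when let go.
- ejector (a joint): travel of the spring ejector rod, in m: 0 cocked, at most 0.060 out. It pushes the back of the block along the jig's -x with about 7 N when cocked and 3 N when out, so the freed block shoots out within some tenths of a second; the spring keeps pushing the trapped block against the finger.
- block_center (a point): centre of the drilled aluminium block, 44 mm along jig x, 32 mm wide, 30 mm high, about 0.12 kg, on the deck (top 64 mm above the bench). At the start at jig x = 0, y = 0, its front face at x = -22 mm against the latch tooth; axes as the jig's.
- done_block: another such block, already unloaded, standing on the bench beside the jig; leave alone. Origin at the centre of its underside.
- brush: chip brush, 170 mm long, lying on the bench; leave alone.
- oil_bottle: red oil bottle, 48 mm across, 120 mm high, standing on the bench; leave alone. Origin at the centre of its underside.
- spanner: spanner, 150 mm long, lying on the bench; leave alone.
Not all that is in view belongs to the job. Leave any black look-alike of the part that bears block_center alone.

How it is judged:
By the outcome, as a careful person would: the job done as asked, in the order asked, and still so for the second after the job is handed in, while the arm keeps its last pose, push and grip.
It also fails if it takes over 29 s, if anything falls off the work surface, if the arm or the gripper's body presses on something with over 40 N, if the wrist force passes 120 N, or if a joint passes its speed limit or range.

ROBOT

A 7-joint arm with a two-finger parallel gripper is mounted at the origin on the work surface. World frame = base frame: x ahead of the robot, y to its left, z up, the work surface at z = 0. Lengths are in m, angles in rad, forces in N, time in s.
With the tool pointing down it reaches from about 0.4 to 0.9 m from the base axis. Payload 5.5 kg.
Tool frame: the origin (TCP) lies midway between the tips of the shut fingers; the grasp point (between the pads) lies 19 mm behind it (manip.grip_depth is the distance from the TCP to the grasp point, in m); z points along the fingers, x is the direction in which the jaws open and shut, and the axes are right-handed (so a half turn about z gives the same grasp; the last joint's range is limited). The gripper opens to 92 mm and grips with 3 to 60 N. Pads are 19 mm wide; open, the fingers measure 130 mm over their backs; the gripper's body (75 mm by 190 mm) begins 47 mm behind the grasp point.
Start: joints at [-0.901, 0.501, -0.427, 1.55, 0.221, 1.138, -0.21], TCP at [0.257, 0.597, 0.227] pointing down, gripper open.
Joint ranges: [-2.88, 2.88], [-0.31, 2.03], [-1.54, 1.56], [0.2, 2.42], [-1.41, 4.55], [0.19, 2.02], [-2.57, 2.57]. Speed limits (rad/s): [2.57, 2.57, 3.14, 3.14, 3.14, 3.14, 3.14].

INTERFACE

Orientations are given as a unit quaternion [x, y, z, w].
In Python, from bench import manip, effector, viewer gives the robot as it stands. Calls block until the motion is done:
- manip.move_pose(position, orientation): joint-space move of the TCP to a pose.
- manip.servo_line(position, ori=None, vel=0.15): straight line of the TCP; ori=None keeps the orientation; vel is the mean speed in m/s.
- manip.movej(angles): joint-space move.
- effector.open_jaws() and effector.close(f_grip=None): open the fingers fully, or close them until they stop; f_grip is the grip in N (None keeps the last).
- manip.sleep(seconds).
- manip.solve_ik(position, orientation): joint angles nearest the present ones, or None.
- viewer.get_image(name): name is "scene" or "top" or "wrist"; returns the picture (480x640x3 uint8, red, green, blue); there is no depth.
- viewer.get_calibration(name): a dict with "vfov" (degrees; the focal length in pixels is half the picture's height over the tangent of half this angle, whatever the lens; pixels are square), "cx", "cy" (the principal point, pixels), "eye" and "attitude" of the camera in the world. Camera axes: x right, y down, z forward; pixel columns grow to the right and rows downward; lengths in m; the calibration is good to about 2 mm. A picture is of the moment at which its call begins: read the wrist's pose just before it. get_calibration takes no time and is no camera call; for the wrist camera it gives the pose at the moment of the call.
A pose or a line that the arm cannot do raises manip.PlanningError and nothing moves.
- manip.hand_in(): hands the job in, once; it reports no verdict.
Readings, each from a call of its own:
- manip.current_clock(): time.
- manip.current_q(): joint angles.
- manip.current_joint_velocities(): joint speeds.
- manip.current_tau(): joint torques, N m.
- manip.current_tool_pos(): TCP position.
- manip.current_tcp_rot(): TCP orientation.
- manip.current_force(): force on the tool from outside, world axes, zero at the start.
- manip.current_wrist_torque(): the same for the moment, N m.
- manip.current_finger_gap(): finger opening in m.
Only numpy, scipy, OpenCV 4.12 (cv2) and the standard library are available. Lean on these libraries where they do the work, as an engineer would, in place of code of your own. Each camera call takes 0.05 s, during which the arm holds its last target.

## Working session

There is one attempt and no reset: what is moved stays moved. The work goes in short steps, each a Python script; the robot and the scene stay as the last script left them, time stands still between calls to the robot, and variables do not carry over. Pictures are saved under pics/ and viewed, and the job is handed in when it is done.

```bash
ls; mkdir -p pics; python3 - <<'E'
from bench import manip, effector, viewer
import cv2
for n in ("scene","top","wrist"):
    c=viewer.get_calibration(n); print(n,c)
    cv2.imwrite(f"pics/{n}0.png",viewer.get_image(n)[:,:,::-1])
print(manip.current_clock(),manip.current_tcp_rot(),manip.current_tool_pos(),manip.current_finger_gap())
E
```

```text
pics
scene {'vfov': 45.873949015622905, 'cx': 323.7177750130621, 'cy': 231.73710034366562, 'eye': array([1.0410805 , 0.21069415, 0.61149244]), 'attitude': array([ 0.47280436,  0.80125526, -0.31966638, -0.17960917])}
top {'vfov': 57.91339174094628, 'cx': 322.52660024686713, 'cy': 236.48026810732216, 'eye': array([ 0.54545833, -0.04249838,  0.72630112]), 'attitude': array([-0.69953951,  0.71394325, -0.02385996,  0.01897901])}
wrist {'vfov': 58.69472695781657, 'cx': 333.3515841929982, 'cy': 242.77684375783988, 'eye': array([0.18722039, 0.62827849, 0.38346251]), 'attitude': array([0.82652824, 0.54397847, 0.0793009 , 0.12103663])}
0.15 [ 8.35366076e-01  5.49693528e-01 -6.27159726e-04  3.89701903e-04] [0.25702266 0.59645263 0.22593842] 0.09154357116048639
```

View pics/top0.png

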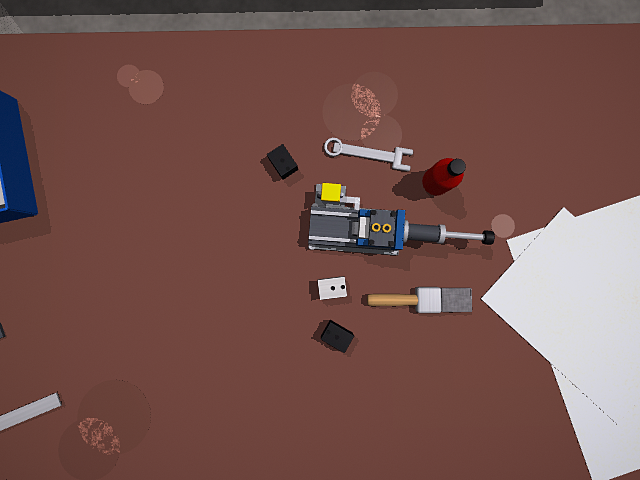

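View pics/scene0.png

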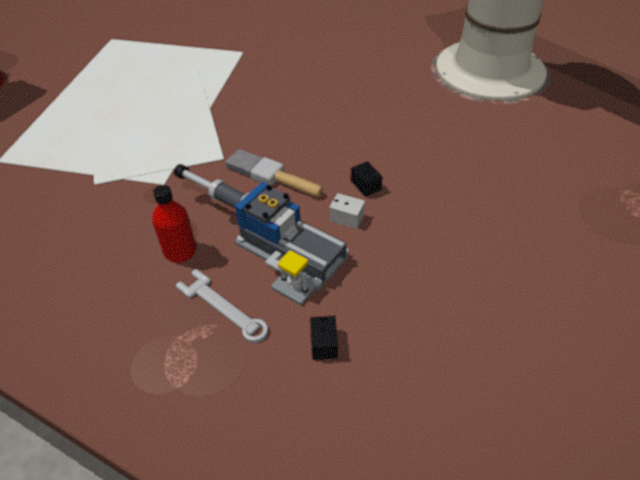

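The top view shows the jig at about (355,228): the yellow pad at (331,192), the brass bushings at (376..387,228), and the knob at (488,237). Black decoys are at (282,162) and (337,336). The done block is at (332,288). I'll enlarge it and measure.

```bash
cat > h.py <<'E'
import numpy as np, cv2
from scipy.spatial.transform import Rotation as R
from bench import manip, effector, viewer
def ray(c,u,v,h=480):
    f=h/2/np.tan(np.radians(c['vfov'])/2)
    d=R.from_quat(c['attitude']).apply([(u-c['cx'])/f,(v-c['cy'])/f,1.0]); return np.array(c['eye']),d
def plane(c,u,v,z):
    e,d=ray(c,u,v); return e+d*(z-e[2])/d[2]
def proj(c,P):
    f=240/np.tan(np.radians(c['vfov'])/2)
    p=R.from_quat(c['attitude']).inv().apply(np.array(P)-c['eye']); return np.array([c['cx']+f*p[0]/p[2],c['cy']+f*p[1]/p[2]])
def tri(cs,px):
    A=np.zeros((3,3));b=np.zeros(3)
    for c,(u,v) in zip(cs,px):
        e,d=ray(c,u,v); d=d/np.linalg.norm(d); M=np.eye(3)-np.outer(d,d); A+=M;b+=M@e
    return np.linalg.solve(A,b)
E
python3 - <<'E'
from h import *
t=cv2.imread('pics/top0.png');s=cv2.imread('pics/scene0.png')
ct=viewer.get_calibration('top');cs=viewer.get_calibration('scene')
def blobs(im,lo,hi,mn):
    hsv=cv2.cvtColor(im,cv2.COLOR_BGR2HSV);m=cv2.inRange(hsv,lo,hi)
    n,l,st,ce=cv2.connectedComponentsWithStats(m)
    return [(ce[i].round(2),st[i]) for i in range(1,n) if st[i][4]>=mn]
for im,c,nm in((t,ct,'top'),(s,cs,'scene')):
    print(nm,blobs(im,(22,180,150),(35,255,255),10), 'brass',blobs(im,(15,120,80),(32,255,255),5))
cv2.imwrite('pics/crop_t.png',cv2.resize(t[170:265,290:410],None,fx=6,fy=6,interpolation=cv2.INTER_CUBIC))
cv2.imwrite('pics/crop_s.png',cv2.resize(s[150:310,200:370],None,fx=3.7,fy=3.7,interpolation=cv2.INTER_CUBIC))
E
```

```text
top [(array([330.6 , 191.54]), array([321, 183,  20,  18, 324], dtype=int32))] brass [(array([330.55, 191.61]), array([321, 183,  20,  19, 335], dtype=int32)), (array([375.73, 226.98]), array([372, 223,   9,   9,  48], dtype=int32)), (array([386.27, 227.69]), array([382, 224,   9,   9,  49], dtype=int32)), (array([391.54, 299.48]), array([368, 294,  50,  12, 563], dtype=int32))]
scene [(array([292.07, 261.93]), array([279, 251,  28,  23, 395], dtype=int32))] brass [(array([286.26, 183.  ]), array([277, 178,  20,  11,  43], dtype=int32)), (array([310.71, 191.03]), array([298, 186,  24,  11,  62], dtype=int32)), (array([267.88, 200.79]), array([259, 195,  19,  13, 131], dtype=int32)), (array([292.52, 262.87]), array([278, 250,  30,  27, 501], dtype=int32))]
```

View pics/crop_t.png

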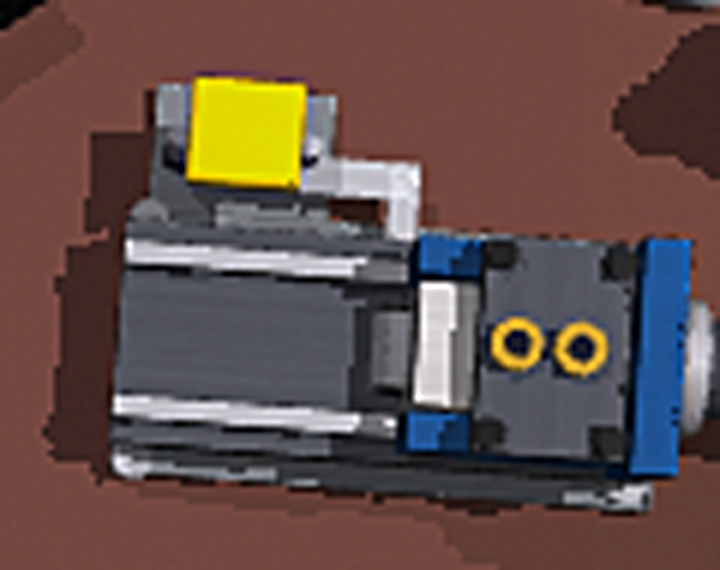

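View pics/crop_s.png

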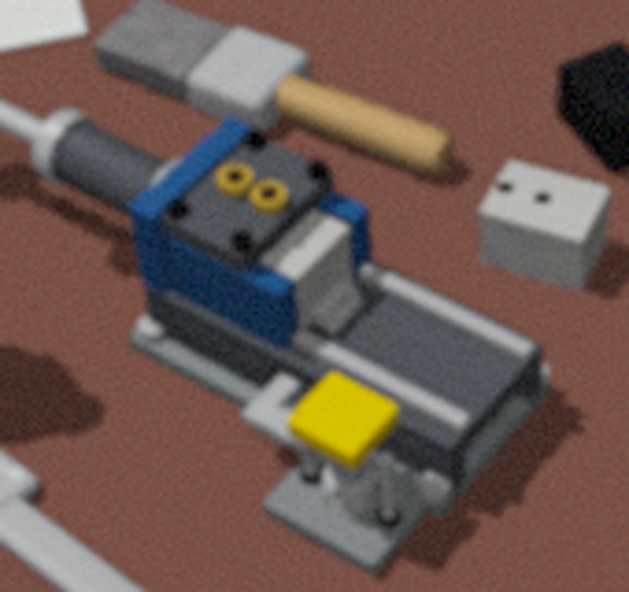

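```bash
python3 - <<'E'
from h import *
ct=viewer.get_calibration('top');cs=viewer.get_calibration('scene')
print('tri pad',tri([ct,cs],[(330.6,191.5),(292.1,262.0)]),'plate',tri([ct,cs],[(381.0,227.3),(267.9,200.8)]))
C=lambda x,y:(290+(x+.5)/6-.5,170+(y+.5)/6-.5)
F=[((330.6,191.5),.056,(-70,52)),((381.0,227.3),.081,(11,0)),
   (C(552,347.5),.076,(11,0)),
   (C(126,252),.040,(-100,20.5)),(C(114,404),.040,(-100,-20.5))]
W=np.array([plane(ct,*p,z)[:2] for p,z,_ in F]);J=np.array([j for *_,j in F])/1e3
print(W.round(4))
def fit(J,W):
    a=J-J.mean(0);b=W-W.mean(0)
    th=np.arctan2((a[:,0]*b[:,1]-a[:,1]*b[:,0]).sum(),(a*b).sum())
    Rm=np.array([[np.cos(th),-np.sin(th)],[np.sin(th),np.cos(th)]])
    t=W.mean(0)-Rm@J.mean(0);return th,t,((J@Rm.T+t-W)*1e3).round(1)
for idx in ([0,1,2,3,4],[0,1],[1,2,3,4]): print(idx,*fit(J[idx],W[idx]))
Ws=np.array([plane(cs,*p,z)[:2] for p,z in(((292.1,262),.056),((267.9,200.8),.081))]);print('scene',Ws,fit(J[:2],Ws))
E
```

```text
tri pad [ 0.65625262 -0.06116103  0.05297328] plate [ 0.59644831 -0.13481338  0.0776808 ]
[[ 0.656  -0.0616]
 [ 0.5965 -0.135 ]
 [ 0.5966 -0.1366]
 [ 0.6271 -0.0295]
 [ 0.5868 -0.0256]]
[0, 1, 2, 3, 4] -1.667492774815306 [ 0.59747076 -0.12599143] [[-0.   0.2]
 [-0.1 -2. ]
 [-0.2 -0.4]
 [ 0.4  1.1]
 [-0.1  1.1]]
[0, 1] -1.6812390546842444 [ 0.59718588 -0.1247218 ] [[ 0.6  0.7]
 [-0.6 -0.7]]
[1, 2, 3, 4] -1.6664647235481942 [ 0.59750629 -0.12593843] [[-0.1 -1.9]
 [-0.2 -0.3]
 [ 0.4  1.1]
 [-0.1  1.1]]
scene [[ 0.6581156  -0.05917092]
 [ 0.59897273 -0.1319835 ]] (np.float64(-1.6822560374005069), array([ 0.59942424, -0.1220022 ]), array([[ 0.8,  1. ],
       [-0.8, -1. ]]))
```

View pics/wrist0.png

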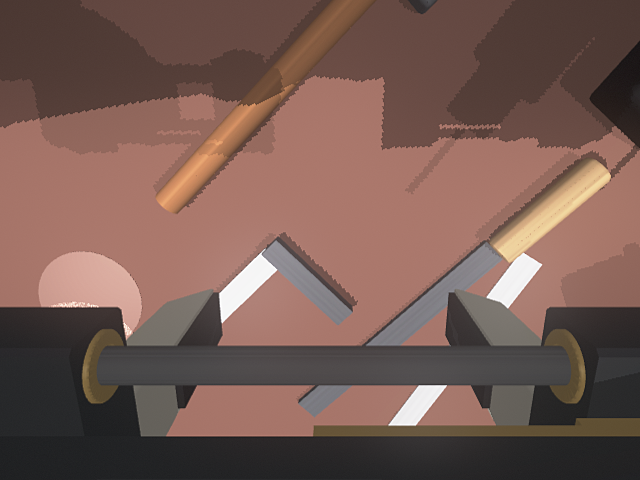

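```bash
python3 - <<'E'
from h import *
t0=manip.current_clock()
effector.close(3)
print(manip.current_clock()-t0,manip.current_finger_gap(),manip.current_tool_pos())
im=viewer.get_image('wrist');cv2.imwrite('pics/w1.png',im[:,:,::-1])
c=viewer.get_calibration('wrist')
p=manip.current_tool_pos();Rt=R.from_quat(manip.current_tcp_rot())
for o in([0,0,0],[.019,0,0],[-.019,0,0],[0,.0095,0],[0,-.0095,0],[0,0,-.019]):print(o,proj(c,p+Rt.apply(o)).round(1))
cv2.imwrite('pics/top1.png',viewer.get_image('top')[:,:,::-1])
E
```

```text
1.4333 0.0005664169658616352 [0.25714741 0.59697432 0.22675237]
[0, 0, 0] [329.4 312.7]
[0.019, 0, 0] [376.2 312.6]
[-0.019, 0, 0] [282.5 312.7]
[0, 0.0095, 0] [329.4 333.7]
[0, -0.0095, 0] [329.3 291. ]
[0, 0, -0.019] [329.  335.9]
```

View pics/w1.png

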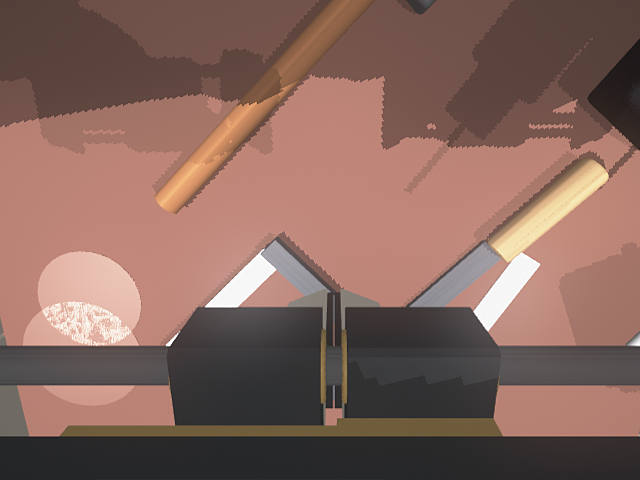

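The shut fingers taper to about 9 mm each at the tips, so neither fully shut (about 18 mm) nor fully open (92 mm) straddles from pad to apron directly. I'll check whether a partial opening can be requested.

```bash
python3 - <<'E'
from h import *
t0=manip.current_clock()
try: print(effector.open_jaws(0.045))
except BaseException as e: print(type(e),e)
print(manip.current_clock(),t0,manip.current_finger_gap())
E
python3 - <<'E'
import cv2
a=cv2.imread('pics/w1.png')[270:430,160:510]
cv2.imwrite('pics/w1c.png',cv2.resize(a,None,fx=2.2,fy=2.2,interpolation=cv2.INTER_CUBIC)+40)
E
```

```text
<class 'TypeError'> make.<locals>.<lambda>() takes 0 positional arguments but 1 was given
1.6833 1.6833 0.0005980468131625903
```

View pics/w1c.png

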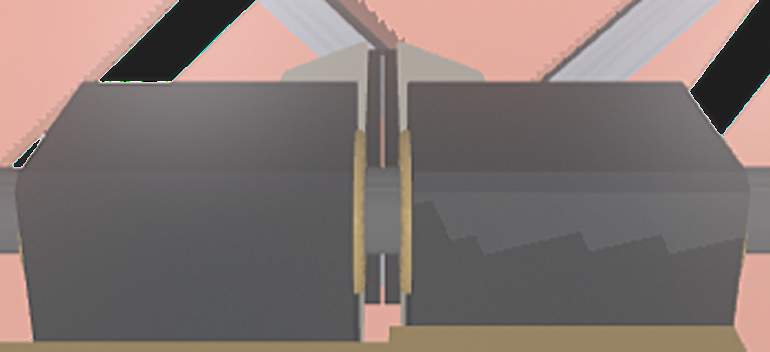

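Partial opening isn't available, so the finger profile matters. I'll bring the shut gripper over the apron, turned edge-on to the scene camera, and measure the taper.

```bash
cat >> h.py <<'E'
TH=-1.667; O=np.array([0.5975,-0.126])
JR=R.from_euler('z',TH)
def J2W(p): p=np.array(p,float)/1e3; q=JR.apply(p); q[:2]+=O; return q
E
python3 - <<'E'
from h import *
t0=manip.current_clock()
x=np.array([.58,-.81,0]);x/=np.linalg.norm(x);z=np.array([0,0,-1.]);y=np.cross(z,x)
q=R.from_matrix(np.c_[x,y,z]).as_quat()
best=None
for s in(1,-1):
    qq=R.from_matrix(np.c_[s*x,s*y,z]).as_quat()
    print(s,manip.solve_ik([0.70,-0.02,0.20],qq))
qq=R.from_matrix(np.c_[x,y,z]).as_quat()
manip.move_pose([0.70,-0.02,0.20],qq)
print(manip.current_clock()-t0,manip.current_tool_pos(),manip.current_force())
c=viewer.get_calibration('scene')
im=viewer.get_image('scene')[:,:,::-1]
p=manip.current_tool_pos();Rt=R.from_quat(manip.current_tcp_rot())
u,v=proj(c,p);print(u,v)
for o in([.019,0,0],[-.019,0,0],[0,0,-.019],[0,0,-.047],[0,.0095,0]):print(o,proj(c,p+Rt.apply(o)).round(1))
cv2.imwrite('pics/s2.png',im)
u,v=int(u),int(v)
cv2.imwrite('pics/s2c.png',cv2.resize(im[v-90:v+30,u-80:u+80],None,fx=5,fy=5,interpolation=cv2.INTER_CUBIC)); print('crop origin',u-80,v-90)
E
```

```text
1 [-0.13246464  0.58343722  0.18429423  1.45062413 -0.11251158  1.11785775
 -0.87810457]
-1 [ 0.19625837  0.59920193 -0.31192071  1.43648537  0.19202618  1.1358564
  2.04649902]
2.6834 [ 0.69997116 -0.01797644  0.19995969] [-0.78656171 -0.18523255 -0.19809556]
297.1843615215006 213.82242219207598
[0.019, 0, 0] [278.6 215.5]
[-0.019, 0, 0] [315.6 212.1]
[0, 0, -0.019] [296.2 200.4]
[0, 0, -0.047] [294.8 179.4]
[0, 0.0095, 0] [296.4 207.4]
crop origin 217 123
```

View pics/s2c.png

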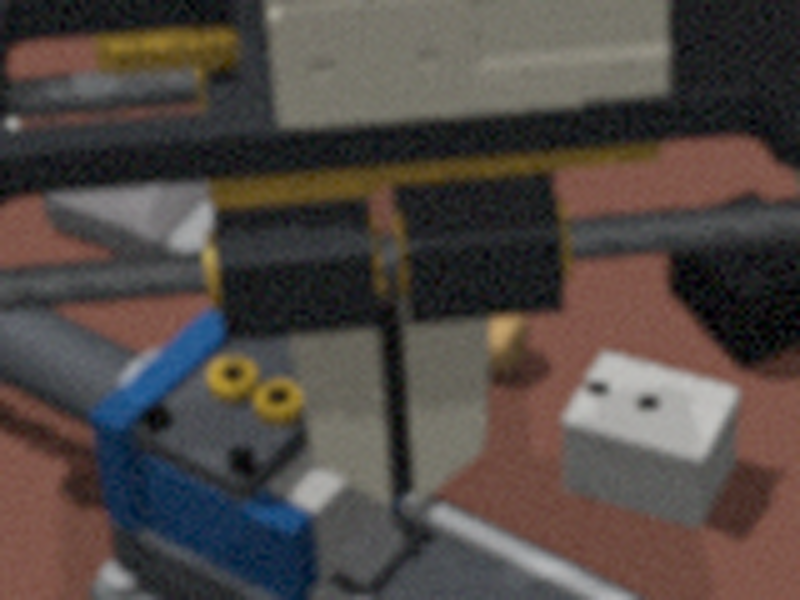

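View pics/s2.png

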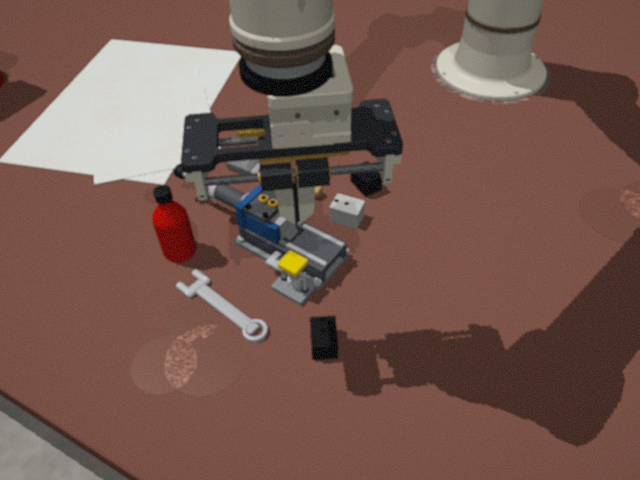

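```bash
cat > opt.py <<'E'
import numpy as np
from scipy.spatial.transform import Rotation as R
from scipy.optimize import differential_evolution as DE
def finger(s):
    P=[]
    for d in np.r_[np.linspace(0,13,14),np.linspace(15,45,16)]:
        t=6+12.5*min(d/13,1)
        for x in np.linspace(0.2,t,8):
            for y in np.linspace(-9.5,9.5,11): P.append((s*x,y,-d))
    return np.array(P)
FP,FS=finger(1),finger(-1)
g=np.linspace
def box(xr,yr,zr,n): return np.array(np.meshgrid(g(*xr,n),g(*yr,n),g(*zr,n))).reshape(3,-1).T
BODY=np.r_[box((-97,97),(-39,39),(-63,-110),9),box((-35,35),(-25,25),(-41,-63),7)]
def place(v):
    yaw,ta,tb,x,y=v
    # base: tool z down, tool x along jig +y at yaw 0
    B=np.c_[[0,1,0],[1,0,0],[0,0,-1]].astype(float)
    Rm=(R.from_euler('z',yaw,True)*R.from_euler('xy',[ta,tb],True)).as_matrix()@B
    p=FP@Rm.T+[x,y,0];s=FS@Rm.T+[x,y,0];b=BODY@Rm.T+[x,y,0]
    return Rm,p,s,b
def inpad(q,m=0): return (q[:,0]>-85+m)&(q[:,0]<-55-m)&(q[:,1]>38+m)&(q[:,1]<66-m)
def ev(v,full=False):
    Rm,p,s,b=place(v)
    k=inpad(p); k2=inpad(p,3)
    if k2.sum()<2: return 1e3-0+abs(v[4]-33) if not full else None
    z0=p[k,2].min(); dz=46-z0
    p,s,b=p+[0,0,dz],s+[0,0,dz],b+[0,0,dz]
    slope=p[k2,2].min()-46
    pen=0
    ks=inpad(s,-2)
    if ks.any(): pen+=5*max(0,48.5-s[ks,2].min())
    al=np.r_[p,s,b]
    def req(mask,zmin):
        return max(0,zmin-al[mask,2].min()) if mask.any() else 0
    X,Y=al[:,0],al[:,1]
    pen+=5*req((abs(Y)<26)&(X>-104),43)+5*req((abs(Y)<31)&(X>-104),37)
    pen+=5*req((abs(Y)<33)&(X>-30)&(X<40),86)+3*req((abs(Y)<25)&(X>=40),86)+5*req(abs(Y)<200,22)
    sec=lambda q:q[(abs(q[:,1])<16)&(q[:,2]<62)]
    ss=sec(s);sp=sec(p)
    if len(ss)<1: return 500+s[s[:,2]<62,1].min()+pen if not full else None
    reach=16-ss[:,1].min()
    fx=ss[:,0].max()
    if len(sp): pen+=5*max(0,sp[:,0].max()+3-fx)
    deep=16-ss[ss[:,0]>fx-6][:,1].min()
    area=len(set(map(tuple,(ss[:,1:]//2).astype(int))))*4
    pen+=5*max(0,fx+44)+5*max(0,-62-fx)
    cost=-min(reach,18)-.5*min(deep,16)-area/30+4*slope+pen+.03*(abs(v[1])+abs(v[2]))
    if full: return dict(dz=dz,slope=slope,pen=pen,reach=reach,deep=deep,fx=fx,area=area,ncontact=int((p[inpad(p),2]<47).sum()),tiltz=Rm[:,2].round(2))
    return cost
if __name__=='__main__':
    for seed in range(5):
        r=DE(ev,[(-180,180),(-50,50),(-50,50),(-90,-40),(15,60)],seed=seed,popsize=25,maxiter=150,tol=1e-6,polish=False)
        print(r.fun.round(2),r.x.round(1),ev(r.x,True),flush=True)
E
time python3 opt.py
```

```text
-14.75 [ 37.8 -39.3  -3.6 -63.9  17.3] {'dz': np.float64(47.390338938605304), 'slope': np.float64(0.32854768860639894), 'pen': 0, 'reach': np.float64(9.441770790081591), 'deep': np.float64(5.953696121909569), 'fx': np.float64(-58.2648196779697), 'area': 148, 'ncontact': 6, 'tiltz': array([ 0.43, -0.47, -0.77])}
-14.75 [ 37.8 -39.3  -3.6 -66.1  17.3] {'dz': np.float64(47.389913011765685), 'slope': np.float64(0.3287147586074255), 'pen': 0, 'reach': np.float64(9.441758318304812), 'deep': np.float64(5.953653760644411), 'fx': np.float64(-60.48010956520642), 'area': 148, 'ncontact': 6, 'tiltz': array([ 0.43, -0.47, -0.77])}
-14.75 [ 37.8 -39.3  -3.6 -58.8  17.3] {'dz': np.float64(47.39099715809345), 'slope': np.float64(0.3283271409445092), 'pen': 0, 'reach': np.float64(9.441700610423535), 'deep': np.float64(5.953668622549813), 'fx': np.float64(-53.14817546432291), 'area': 148, 'ncontact': 6, 'tiltz': array([ 0.43, -0.47, -0.77])}
-21.1 [-18.1  33.   -4.7 -50.9  33.2] {'dz': np.float64(45.32984903920422), 'slope': np.float64(1.7975978738008322), 'pen': np.float64(1.477670943730196), 'reach': np.float64(16.133439354179266), 'deep': np.float64(15.142281154561338), 'fx': np.float64(-46.75595242114643), 'area': 216, 'ncontact': 4, 'tiltz': array([ 0.24,  0.5 , -0.84])}
-14.75 [ 37.8 -39.3  -3.6 -61.3  17.3] {'dz': np.float64(47.38909195796798), 'slope': np.float64(0.3287826687615336), 'pen': 0, 'reach': np.float64(9.442371289605635), 'deep': np.float64(5.954163082331711), 'fx': np.float64(-55.66413617819624), 'area': 148, 'ncontact': 6, 'tiltz': array([ 0.43, -0.47, -0.77])}
real	5m4.567s
user	4m39.793s
sys	0m0.511s
```

```bash
sed -i 's/pen+=5\*req((abs(Y)<26)&(X>-104),43)+5\*req((abs(Y)<31)&(X>-104),37)/pen+=5*req((abs(Y)<25.5)\&(abs(Y)>16)\&(X>-104),42)+5*req((abs(Y)<30)\&(X>-104),37)/; s/(abs(Y)<33)&(X>-30)&(X<40),86/(abs(Y)<32)\&(X>-29)\&(X<36),85/; s/pen+=5\*max(0,fx+44)/pen+=5*max(0,fx+46)/' opt.py
sed -i '/^if __name__/,$d' opt.py
cat > run.py <<'E'
from opt import *
import opt
from concurrent.futures import ProcessPoolExecutor
def job(s):
    b=[(-70,30),(5,50),(-25,25),(-75,-40),(20,45)] if s<4 else [(-110,-40),(-50,50),(-50,50),(-75,-40),(15,50)]
    r=DE(ev,b,seed=s,popsize=20,maxiter=110,tol=1e-6,polish=False); return r.fun,r.x
if __name__=='__main__':
    with ProcessPoolExecutor() as e:
        for f,x in e.map(job,range(6)): print(round(f,2),x.round(1),ev(x,True),flush=True)
E
grep -c 25.5 opt.py; nproc; time python3 run.py
```

```text
1
4
-24.18 [-13.5  34.3  -1.2 -60.   33.9] {'dz': np.float64(44.68557526140096), 'slope': np.float64(1.8652309366625772), 'pen': np.float64(0.012480344031793322), 'reach': np.float64(17.118004074946548), 'deep': np.float64(17.118004074946548), 'fx': np.float64(-54.62764284489994), 'area': 228, 'ncontact': 6, 'tiltz': array([ 0.15,  0.54, -0.83])}
-24.1 [-13.7  34.1  -1.1 -65.6  33.9] {'dz': np.float64(44.673314254322335), 'slope': np.float64(1.8557958867371838), 'pen': np.float64(0.0009141639043974692), 'reach': np.float64(17.111008300456803), 'deep': np.float64(17.111008300456803), 'fx': np.float64(-60.381234892042016), 'area': 224, 'ncontact': 7, 'tiltz': array([ 0.15,  0.54, -0.83])}
-24.19 [-13.5  34.3  -1.2 -67.3  33.9] {'dz': np.float64(44.68912335229498), 'slope': np.float64(1.8654634153662286), 'pen': 0, 'reach': np.float64(17.116301399495427), 'deep': np.float64(17.116301399495427), 'fx': np.float64(-61.965016757473855), 'area': 228, 'ncontact': 6, 'tiltz': array([ 0.15,  0.54, -0.83])}
-23.86 [-17.8  32.4  -1.2 -60.7  33.3] {'dz': np.float64(44.762521904336424), 'slope': np
[... 190 characters left out ...]
ltz': array([ 0.18,  0.5 , -0.84])}
-10.87 [-40.  -18.2   0.3 -67.8  22.1] {'dz': np.float64(43.92034142886023), 'slope': np.float64(1.951022922781661), 'pen': 0, 'reach': np.float64(10.434133051581362), 'deep': np.float64(7.178715713654256), 'fx': np.float64(-60.5539749016206), 'area': 156, 'ncontact': 2, 'tiltz': array([-0.2 , -0.24, -0.95])}
-11.95 [-40.    8.9   7.7 -63.6  30. ] {'dz': np.float64(44.30824947817493), 'slope': np.float64(1.6391121338461687), 'pen': 0, 'reach': np.float64(10.11594428421602), 'deep': np.float64(8.173051913031788), 'fx': np.float64(-61.31343712509162), 'area': 144, 'ncontact': 9, 'tiltz': array([-0.  ,  0.2 , -0.98])}
real	1m6.235s
user	2m56.626s
sys	0m0.417s
```

```bash
python3 - <<'E'
from opt import *
for v in ([0,34,0,-65,33],[0,34,0,-65,34],[0,34,0,-65,35],[0,34,0,-65,36],[0,30,0,-65,34],[0,38,0,-65,35],[0,34,0,-65,31],[-13.5,34,-1.2,-64,32],[-13.5,34,-1.2,-64,36]):
    d=ev(v,True); print(v,{k:(np.round(x,1)) for k,x in d.items()} if d else None)
E
python3 - <<'E'
from h import *
# IK check, presser = +tool x or flipped
for yaw in(0,-13.5):
  for ta in (34,):
    B=np.c_[[0,1,0],[1,0,0],[0,0,-1]].astype(float)
    Rm=(R.from_euler('z',yaw,True)*R.from_euler('x',ta,True)).as_matrix()@B
    for s in(1,-1):
        M=Rm@np.diag([s,s,1]); q=(JR*R.from_matrix(M)).as_quat()
        for z in(44.7,75,110): print(yaw,s,z,np.round(manip.solve_ik(J2W([-65,34,z]),q),2) if manip.solve_ik(J2W([-65,34,z]),q) is not None else None)
E
```

```text
[0, 34, 0, -65, 33] {'dz': np.float64(41.3), 'slope': np.float64(16.4), 'pen': np.float64(42.7), 'reach': np.float64(19.0), 'deep': np.float64(19.0), 'fx': np.float64(-55.5), 'area': np.int64(216), 'ncontact': np.int64(11), 'tiltz': array([ 0. ,  0.6, -0.8])}
[0, 34, 0, -65, 34] {'dz': np.float64(43.1), 'slope': np.float64(12.8), 'pen': np.float64(23.0), 'reach': np.float64(16.9), 'deep': np.float64(16.9), 'fx': np.float64(-55.5), 'area': np.int64(180), 'ncontact': np.int64(22), 'tiltz': array([ 0. ,  0.6, -0.8])}
[0, 34, 0, -65, 35] {'dz': np.float64(43.6), 'slope': np.float64(7.8), 'pen': np.float64(16.9), 'reach': np.float64(14.8), 'deep': np.float64(14.8), 'fx': np.float64(-55.5), 'area': np.int64(156), 'ncontact': np.int64(33), 'tiltz': array([ 0. ,  0.6, -0.8])}
[0, 34, 0, -65, 36] {'dz': np.float64(44.5), 'slope': np.float64(3.2), 'pen': np.float64(9.2), 'reach': np.float64(13.8), 'deep': np.float64(13.8), 'fx': np.float64(-55.5), 'area': np.int64(132), 'ncontact': np.int64(33), 'tiltz': array([ 0. ,  0.6, -0.8])}
[0, 30, 0, -65, 34] {'dz': np.float64(43.4), 'slope': np.float6
[... 963 characters left out ...]
.int64(6), 'tiltz': array([ 0.2,  0.5, -0.8])}
0 1 44.7 [ 0.92  0.89 -1.08  2.19  1.99  0.7  -1.65]
0 1 75 [ 0.92  0.79 -1.08  2.19  1.89  0.63 -1.61]
0 1 110 [ 0.77  0.55 -0.86  2.18  1.73  0.4  -1.6 ]
0 -1 44.7 [ 0.76  0.73 -0.86  2.19  2.04  0.52  1.32]
0 -1 75 [ 0.59  0.56 -0.64  2.2   2.    0.33  1.25]
0 -1 110 [ 0.59  0.47 -0.64  2.19  1.75  0.28  1.46]
-13.5 1 44.7 [ 0.65  0.74 -0.87  2.18  1.92  0.7  -1.99]
-13.5 1 75 [ 0.48  0.57 -0.64  2.18  1.81  0.52 -2.  ]
-13.5 1 110 [-0.08  0.4   0.01  2.19  1.59  0.21 -1.93]
-13.5 -1 44.7 [ 0.65  0.74 -0.87  2.18  1.92  0.7   1.15]
-13.5 -1 75 [ 0.3   0.51 -0.42  2.18  1.82  0.41  1.07]
-13.5 -1 110 [-0.08  0.4   0.01  2.19  1.59  0.21  1.21]
```

```bash
sed -i 's/^TH=.*/TH=-1.670; O=np.array([0.5984,-0.1248])/' h.py; cat >> h.py <<'E'
def ori(yaw,ta,s=-1,tb=0):
    B=np.c_[[0,1,0],[1,0,0],[0,0,-1]].astype(float)
    Rm=(R.from_euler('z',yaw,True)*R.from_euler('xy',[ta,tb],True)).as_matrix()@B
    return (JR*R.from_matrix(Rm@np.diag([s,s,1]))).as_quat()
E
python3 - <<'E'
from h import *
print(manip.current_clock(),manip.current_q().round(2))
for s in(1,-1):
  for ta,z in((0,150),(17,140),(25,120),(34,95),(34,60)):
    r=manip.solve_ik(J2W([-64,34.5,z]),ori(-13.5,ta,s,-1.2)); print(s,ta,z,None if r is None else np.round(r,2))
E
```

```text
4.4167 [-0.13  0.58  0.18  1.45 -0.11  1.12 -0.88]
1 0 150 [ 0.    0.53  0.06  1.65 -0.02  0.97 -0.27]
1 17 140 [-0.12  0.41  0.14  1.93  0.12  0.54 -0.42]
1 25 120 [-0.25  0.41  0.25  2.06  0.26  0.29 -0.6 ]
1 34 95 [ 0.1   0.45 -0.21  2.18  1.67  0.32 -1.97]
1 34 60 [ 0.47  0.61 -0.65  2.17  1.84  0.56 -2.02]
-1 0 150 [ 0.83  0.96 -1.31  1.62  0.97  1.34  2.18]
-1 17 140 [-0.92  0.9   1.35  1.95 -1.13  0.91 -2.56]
-1 25 120 [-0.99  0.93  1.35  2.08 -1.37  0.75 -2.38]
-1 34 95 [-0.09  0.44  0.01  2.18  1.68  0.24  1.12]
-1 34 60 [ 0.28  0.55 -0.42  2.18  1.86  0.45  1.04]
```

```bash
python3 - <<'E'
from h import *
for ta,z in((0,150),(25,120),(34,90)):
    manip.move_pose(J2W([-64,34.5,z]),ori(-13.5,ta,1,-1.2)); print(manip.current_clock(),manip.current_tool_pos()-J2W([-64,34.5,z]),manip.current_q().round(2),manip.current_force().round(1))
for n in('scene','top'): cv2.imwrite(f'pics/{n}3.png',viewer.get_image(n)[:,:,::-1])
E
```

```text
5.05 [0.00091167 0.00066566 0.00060369] [ 0.    0.53  0.06  1.65 -0.02  0.97 -0.27] [1.2 1.2 1.3]
5.7417 [0.00202243 0.00112639 0.00140295] [-0.26  0.41  0.26  2.06  0.24  0.29 -0.59] [1.  0.5 0.5]
7.05 [ 0.00074826 -0.00094929  0.00030381] [ 0.29  0.48 -0.43  2.17  1.7   0.42 -1.96] [-0.4  0.1  0.1]
```

View pics/scene3.png

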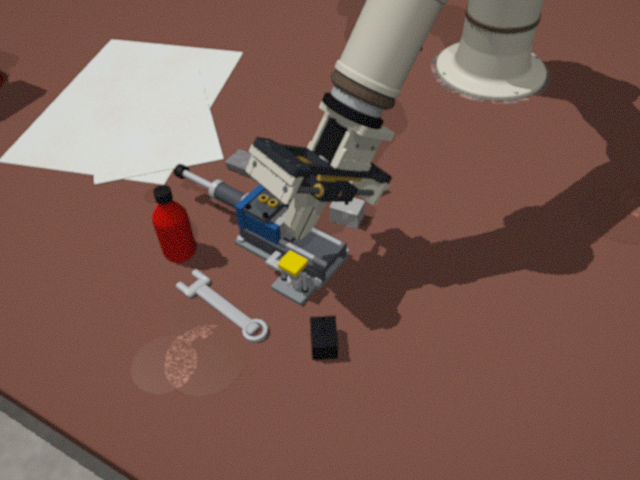

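View pics/top3.png

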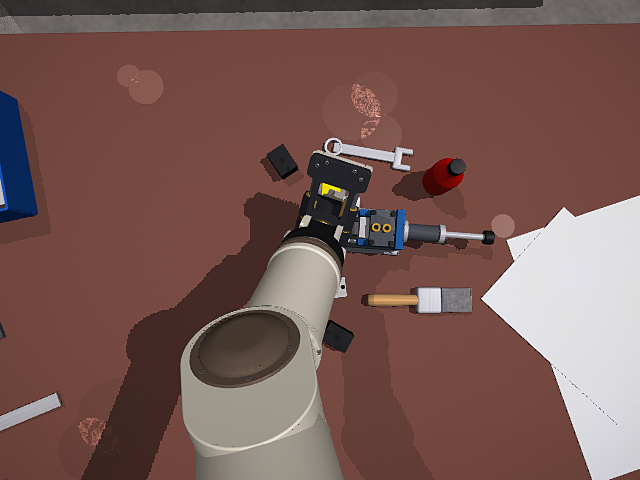

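```bash
python3 - <<'E'
from h import *
z=60;T=J2W([-64,34.5,z])
manip.servo_line(T,ori(-13.5,34,1,-1.2),vel=.05); manip.sleep(.2)
print(manip.current_clock(),manip.current_tool_pos()-T,manip.current_force().round(1))
for n,(u,v) in(('scene',(300,240)),('top',(335,205))):
    im=viewer.get_image(n)[:,:,::-1]
    c=viewer.get_calibration(n)
    print(n,'tcp px',proj(c,manip.current_tool_pos()).round(1),'crop',u-65,v-50)
    cv2.imwrite(f'pics/{n}4c.png',cv2.resize(im[v-50:v+50,u-65:u+65],None,fx=6,fy=6,interpolation=cv2.INTER_CUBIC))
E
```

```text
8.1 [ 2.97593226e-04 -3.22343200e-05  5.01382863e-04] [-0.4  0.7  0.3]
scene tcp px [296.  248.5] crop 235 190
top tcp px [332.9 201.7] crop 270 155
```

View pics/scene4c.png

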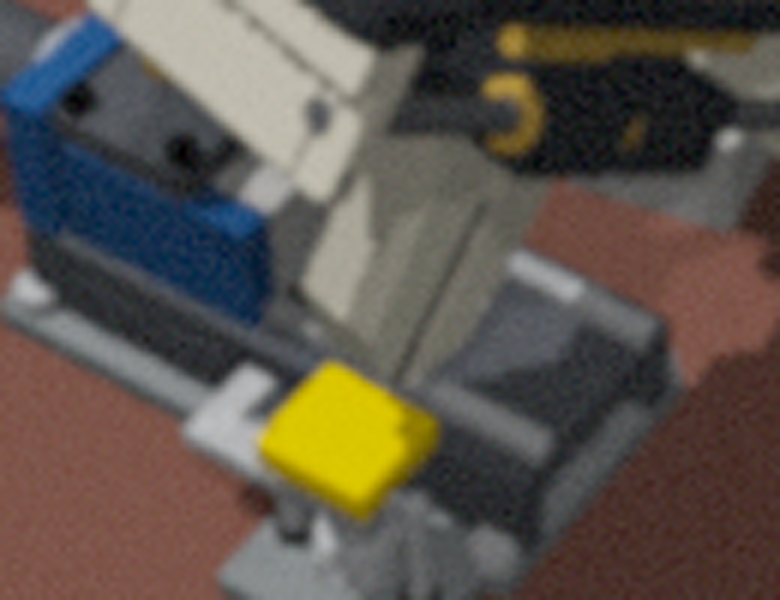

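View pics/top4c.png

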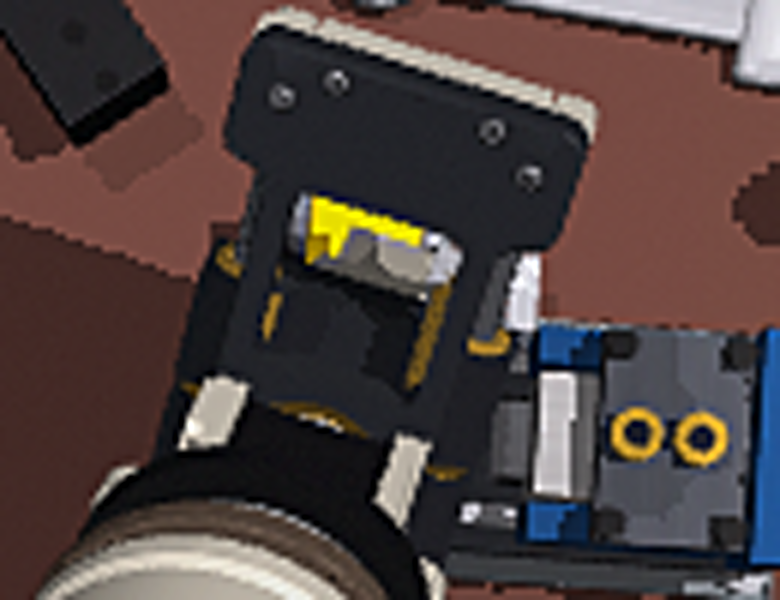

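The fingers hang where planned: the presser's tip is just inboard over the pad edge at scene crop (395,375), and the stopper is over the apron. I'll press in small steps and watch the force.

```bash
python3 - <<'E'
from h import *
q=ori(-13.5,34,1,-1.2)
for z in (56,54,52,50):
    T=J2W([-64,34.5,z]);manip.servo_line(T,q,vel=.03); manip.sleep(.1)
    f=manip.current_force();print(z,round(manip.current_clock(),2),((manip.current_tool_pos()-T)*1e3).round(2),f.round(1))
    if np.linalg.norm(f)>30:break
im=viewer.get_image('scene')[:,:,::-1];u,v=300,240
cv2.imwrite('pics/scene5c.png',cv2.resize(im[v-50:v+50,u-65:u+65],None,fx=6,fy=6,interpolation=cv2.INTER_CUBIC))
E
```

```text
56 8.58 [ 0.56 -0.05  0.52] [-1.2 -0.2  4.9]
54 8.93 [ 0.64 -0.07  0.67] [-1.8 -0.1  6.4]
52 9.28 [ 0.67 -0.1   0.7 ] [-1.3  1.1  6.3]
50 9.63 [ 0.67 -0.07  0.72] [-1.2 -0.7  6.7]
```

View pics/scene5c.png

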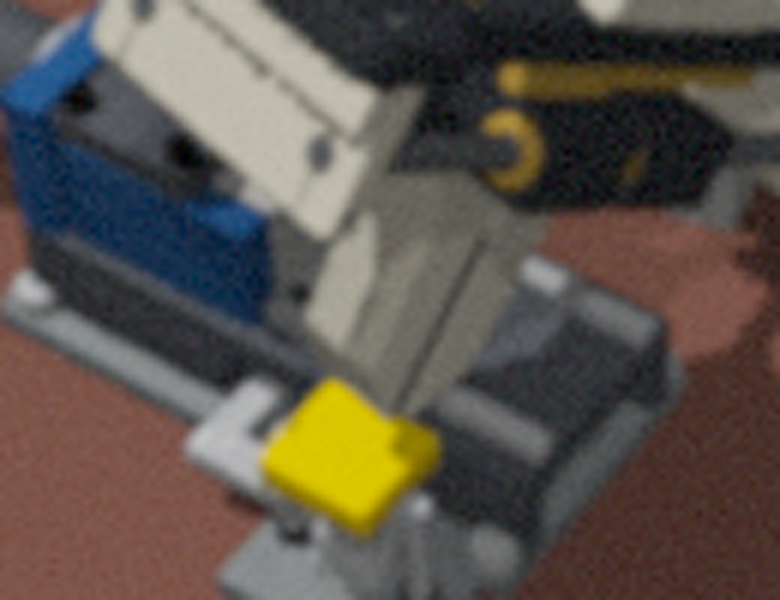

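```bash
python3 - <<'E'
from h import *
q=ori(-13.5,34,1,-1.2)
for z in (48,47,46,45,44,43,42):
    T=J2W([-64,34.5,z]);manip.servo_line(T,q,vel=.03); manip.sleep(.1)
    f=manip.current_force();print(z,round(manip.current_clock(),2),((manip.current_tool_pos()-T)*1e3).round(2),f.round(1),JR.inv().apply(f).round(1))
    if f[2]>17:break
manip.sleep(.3);f=manip.current_force();print(f.round(1))
for n,(u,v) in(('scene',(300,240)),('top',(335,205))):
    im=viewer.get_image(n)[:,:,::-1]
    cv2.imwrite(f'pics/{n}6c.png',cv2.resize(im[v-50:v+50,u-65:u+65],None,fx=6,fy=6,interpolation=cv2.INTER_CUBIC))
E
```

```text
48 10.03 [0.45 0.93 0.5 ] [-2.2  2.1  5.4] [-1.9 -2.4  5.4]
47 10.38 [0.51 0.89 0.72] [-3.1  1.5  8.2] [-1.2 -3.2  8.2]
46 10.73 [0.57 0.91 0.84] [-4.3  3.1  8.7] [-2.6 -4.6  8.7]
45 11.08 [0.6  0.93 0.93] [-3.9  2.3 11.2] [-1.9 -4.1 11.2]
44 11.43 [0.49 1.07 1.  ] [-6.4  1.6 12. ] [-1.  -6.5 12. ]
43 11.78 [0.54 1.06 1.62] [-9.1  2.3 17.7] [-1.4 -9.3 17.7]
[-9.5  2.7 18. ]
```

View pics/scene6c.png

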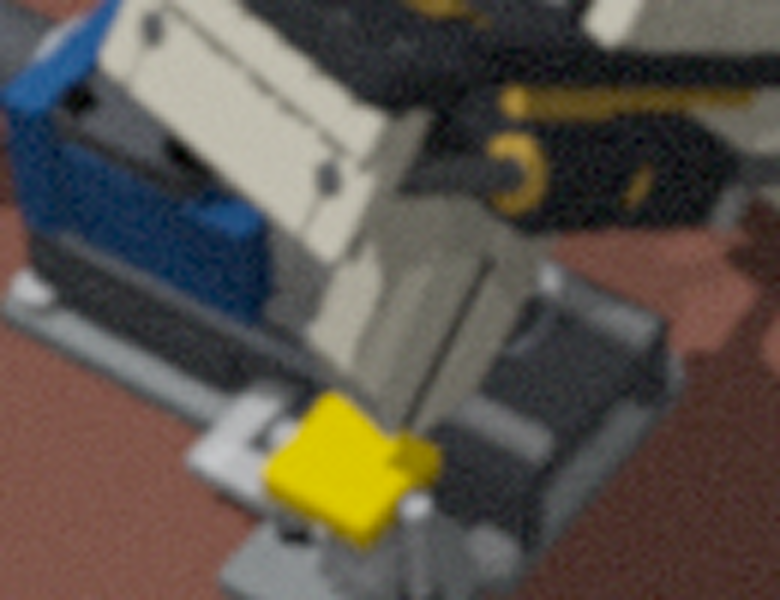

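View pics/top6c.png

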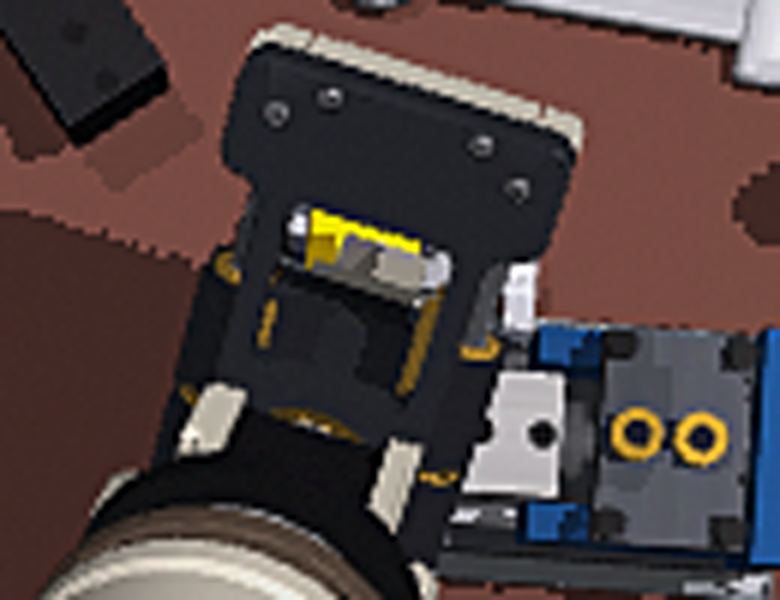

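```bash
python3 - <<'E'
from h import *
cs=viewer.get_calibration('scene');ct=viewer.get_calibration('top')
a=proj(cs,J2W([-70,52,56]));b=proj(cs,J2W([-70,52,46]));print('10mm px',b-a)
# compare crops of the pad: rows of yellow mask
for f in('scene4c','scene5c','scene6c'):
    im=cv2.imread(f'pics/{f}.png');h=cv2.cvtColor(im,cv2.COLOR_BGR2HSV);m=cv2.inRange(h,(22,150,80),(35,255,255))
    n,l,st,ce=cv2.connectedComponentsWithStats(m);i=1+np.argmax(st[1:,4])
    mm=(l==i);ys,xs=np.nonzero(mm)
    print(f,'bottom of cols',[int(np.nonzero(mm[:,x])[0].max()) for x in(290,310,330,350)],'min x',xs.min())
C=lambda x,y:(270+(x+.5)/6-.5,155+(y+.5)/6-.5)
for p in((565,374),(560,497)):
    w=plane(ct,*C(*p),.064); w[:2]-=O; print('block back edge jig',(JR.inv().apply(w)*1e3).round(1))
im=viewer.get_image('wrist')[:,:,::-1];cv2.imwrite('pics/w7.png',im)
im=viewer.get_image('scene')[:,:,::-1];cv2.imwrite('pics/s7.png',im)
print(manip.current_clock(),manip.current_force().round(1))
E
```

```text
10mm px [0.43054611 4.98558991]
scene4c bottom of cols [482, 491, 502, 514] min x 261
scene5c bottom of cols [495, 507, 516, 530] min x 263
scene6c bottom of cols [507, 518, 528, 540] min x 266
block back edge jig [-15.   14.6  64. ]
block back edge jig [-13.9 -17.   64. ]
12.2833 [-8.7  2.5 18. ]
```

View pics/w7.png

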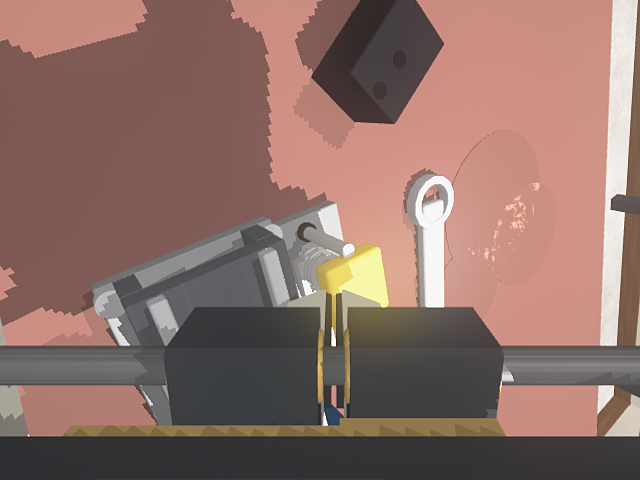

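```bash
python3 - <<'E'
from h import *
cs=viewer.get_calibration('scene')
g0=cv2.cvtColor(cv2.imread('pics/scene0.png'),cv2.COLOR_BGR2HSV);g1=cv2.cvtColor(cv2.imread('pics/s7.png'),cv2.COLOR_BGR2HSV)
def edge(h):
    out={}
    for x in range(283,294):
        col=h[:,x].astype(float); y=(( col[:,0]>20)&(col[:,0]<36)&(col[:,1]>140)).astype(int)
        S=(col[:,1]*col[:,2]/255*((col[:,0]>18)&(col[:,0]<38)))[245:300]
        r=np.nonzero(S>60)[0]; k=r.max()
        hi=S[k-3]; out[x]=245+k+.5*(S[k-1]+S[k]+S[k+1] if k+1<len(S) else 0)/max(hi,1)
    return np.array(list(out.values()))
e0,e1=edge(g0),edge(g1);print((e1-e0).round(2),np.median(e1-e0))
# template correlation of the pad's lower left corner
a=cv2.imread('pics/scene0.png')[:,:,1:].min(2).astype(np.float32);b=cv2.imread('pics/s7.png')[:,:,1:].min(2).astype(np.float32)
up=lambda z:cv2.resize(z,None,fx=8,fy=8,interpolation=cv2.INTER_CUBIC)
A=up(a[255:278,277:296]);B=up(b[250:292,272:302])
r=cv2.matchTemplate(B,A,cv2.TM_CCOEFF_NORMED);_,m,_,l=cv2.minMaxLoc(r);print(m,'shift',l[0]/8-5,l[1]/8-5)
for d in (8,9,10): print(d,(proj(cs,J2W([-70,52,56-d]))-proj(cs,J2W([-70,52,56]))).round(2))
E
python3 - <<'E'
import cv2,numpy as np
b=cv2.imread('pics/w7.png')[230:320,250:410];cv2.imwrite('pics/w7c.png',cv2.resize(b,None,fx=5,fy=5,interpolation=cv2.INTER_CUBIC))
E
```

```text
[4.13 4.88 4.2  4.92 4.13 4.11 4.03 4.85 4.95 4.9  4.15] 4.197012877331474
0.9247862100601196 shift 0.0 4.375
8 [0.35 4.  ]
9 [0.39 4.49]
10 [0.43 4.99]
```

View pics/w7c.png

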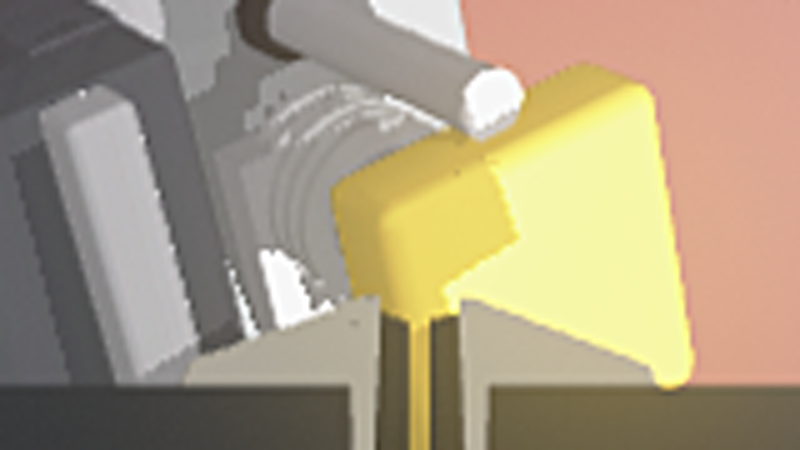

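```bash
python3 - <<'E'
from h import *
q=ori(-13.5,34,1,-1.2)
print(manip.current_finger_gap())
a=cv2.imread('pics/scene0.png')[:,:,1:].min(2).astype(np.float32)
up=lambda z:cv2.resize(z,None,fx=8,fy=8,interpolation=cv2.INTER_CUBIC)
A=up(a[255:278,277:296])
for z in (42.2,41.4):
    T=J2W([-64,34.5,z]);manip.servo_line(T,q,vel=.03); manip.sleep(.2)
    f=manip.current_force();p=manip.current_tool_pos()-np.r_[O,0]
    im=viewer.get_image('scene')[:,:,::-1];b=im[:,:,1:].min(2).astype(np.float32)
    B=up(b[250:292,272:302]);_,m,_,l=cv2.minMaxLoc(cv2.matchTemplate(B,A,cv2.TM_CCOEFF_NORMED))
    print(z,round(manip.current_clock(),2),'tcp jig',(JR.inv().apply(p)*1e3).round(2),JR.inv().apply(f).round(1),'pad px',l[1]/8-5,manip.current_finger_gap())
cv2.imwrite('pics/s8.png',im);cv2.imwrite('pics/w8.png',viewer.get_image('wrist')[:,:,::-1])
cv2.imwrite('pics/t8.png',viewer.get_image('top')[:,:,::-1])
E
```

```text
0.0018617973511177782
42.2 12.78 tcp jig [-65.09  35.04  44.41] [ -0.3 -12.3  23.2] pad px 4.5 0.001365293861500059
41.4 13.28 tcp jig [-65.12  35.18  44.2 ] [ -2.8 -16.4  28.3] pad px 4.5 0.0014960212914926737
```

```bash
python3 - <<'E'
import cv2,numpy as np
def soft(f):
    im=cv2.imread(f).astype(float);y=np.minimum(im[:,:,1],im[:,:,2])-im[:,:,0]
    return np.clip(y/140,0,1)
Y={k:soft(f'pics/{k}.png') for k in('scene0','s7','s8')}
for k in Y: print(k,[int(Y[k][r,288]*100) for r in range(248,285)])
E0=Y['scene0'][266:300,282:294].sum(0)
for k in('s7','s8'):
    d=Y[k][266:300,282:294].sum(0)-E0; print(k,d.round(2),np.median(d),d.mean(), 'mm',d.mean()/.476)
E
```

```text
scene0 [0, 0, 15, 49, 98, 100, 100, 100, 100, 100, 100, 100, 100, 100, 100, 100, 100, 100, 100, 100, 100, 100, 100, 87, 55, 20, 2, 0, 0, 0, 0, 0, 0, 0, 0, 0, 0]
s7 [7, 6, 2, 2, 0, 0, 0, 22, 63, 100, 100, 100, 100, 100, 100, 100, 100, 100, 100, 100, 100, 100, 100, 100, 100, 100, 100, 98, 76, 28, 8, 2, 0, 0, 0, 0, 0]
s8 [6, 7, 5, 3, 0, 0, 0, 22, 64, 100, 100, 100, 100, 100, 100, 100, 100, 100, 100, 100, 100, 100, 100, 100, 100, 100, 100, 100, 87, 48, 23, 2, 0, 0, 0, 0, 0]
s7 [4.71 4.63 4.61 4.74 4.81 4.61 4.46 4.27 4.61 4.85 4.71 4.64] 4.635714285714288 4.639285714285716 mm 9.746398559423774
s8 [4.66 4.69 4.57 4.9  4.91 4.75 4.92 4.73 4.81 4.83 4.71 4.71] 4.739285714285716 4.765476190476193 mm 10.011504601840741
```

```bash
python3 - <<'E'
import cv2
b=cv2.imread('pics/s8.png')[170:290,220:370];cv2.imwrite('pics/s8c.png',cv2.resize(b,None,fx=5,fy=5,interpolation=cv2.INTER_CUBIC))
b=cv2.imread('pics/t8.png')[170:265,290:410];cv2.imwrite('pics/t8c.png',cv2.resize(b,None,fx=6,fy=6,interpolation=cv2.INTER_CUBIC))
E
```

```text
(no output)
```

View pics/s8c.png

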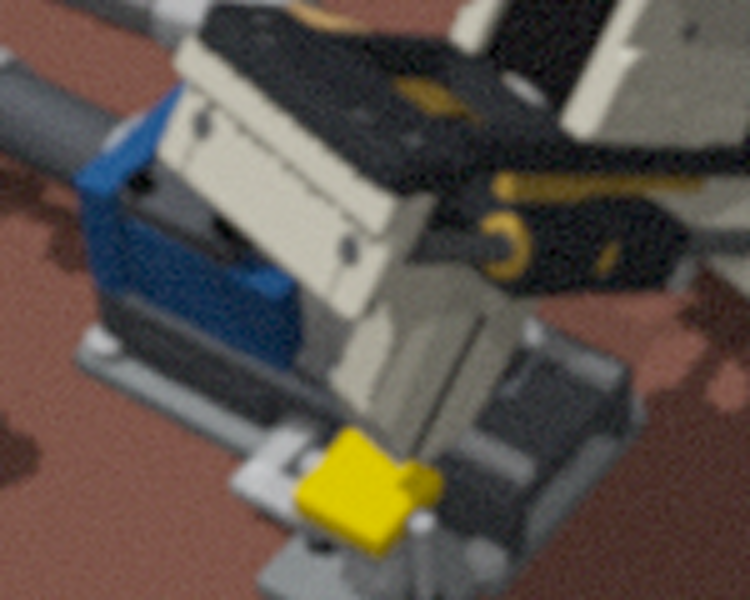

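View pics/t8c.png

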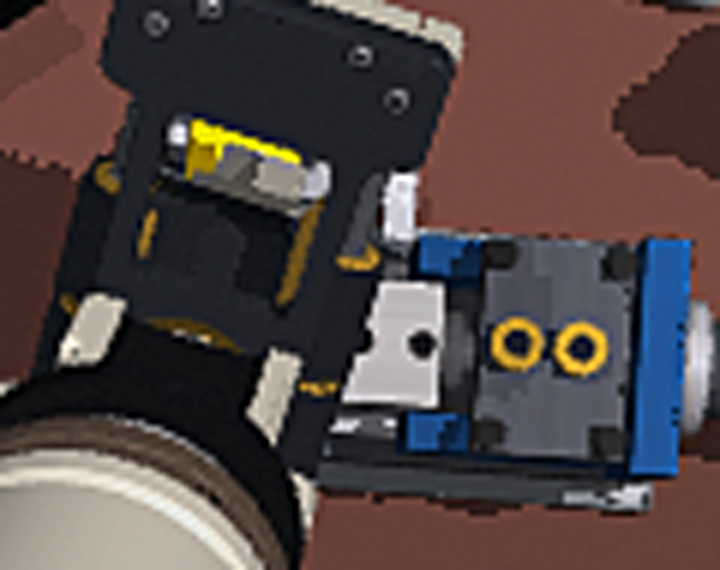

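```bash
python3 - <<'E'
from h import *
manip.sleep(.4)
im=viewer.get_image('top')[:,:,::-1]; a=cv2.imread('pics/t8.png')
print('block region change',np.abs(im[205:245,340:372].astype(int)-a[205:245,340:372]).mean(),JR.inv().apply(manip.current_force()).round(1),abs(manip.current_joint_velocities()).max(),manip.current_clock())
manip.hand_in()
E
```

```text
block region change 0.8395833333333333 [ -1.9 -16.   27.8] 0.0026570178941746087 13.8333
the job is handed in; nothing more can be done
```

I pressed the pad right down and the block is trapped on the apron against the other finger. I handed the job in at 13.8 s with the arm still holding; no verdict is reported.

The gripper only goes fully open or fully shut, so neither could straddle pad and apron with the tool upright. I shut the fingers and tilted the hand about 34°, so that one finger's tip presses the pad's inner edge. The flank of the other finger stands in the block's way.

What the last checks showed:
- **Pad:** it is at its hard stop. The scene image gives 10.0 mm of travel, and at the end the force climbed about 5 N for only 0.2 mm of movement. An earlier, cruder image match gave about 9 mm. I trust the 10.0 mm figure because it also corrects for the small sideways shift of the pad's edge in the picture.
- **Block:** it slid about 36 mm, so its front face is at about jig x = -58 mm, where I expected the finger to stop it. It is still partly in the nest and did not move between the last two pictures.
- **Force:** a steady 28 N up and 16 N sideways. The sideways part comes from the tilted finger bearing on the pad's edge.

Two things I could not confirm directly:
- The wrist view showed the blocking finger's tip very close to the pad's inner edge. I judge that it does not press the pad, but I could not measure that gap.
- The contact between block and finger was hidden from the cameras. I inferred it from the block's position and the roughly 2–3 N push along jig x.

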